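# Set the bearing cap of a weld positioner

### The job

The knurled steel cap on the blue bearing housing is only part-way onto its thread: screw it down clockwise until it bottoms out and stops firmly, then back it off a quarter turn. Finish still gripping the cap between the fingers at that setting, so that the lock screw could be nipped up; do not let go at the end. Leave the hammer, the tin and the pipe coupling where they are.

Things in the scene. Friction and masses are not known exactly. Their poses are not given: they have to be found in the camera images.
- cap: Knurled steel screw cap, upright cylinder 48 mm across, 40 mm high, free to grip from above all round. Origin: centre of its underside; z up along the thread; x along the orange stripe on its top, from the centre outwards. Captive on a right-hand thread, 6 mm rise per turn. Bottomed, its underside is 78.5 mm above the work surface; at the start 2 to 4.5 mm higher
- cap_turn (a joint): Turn of the cap in rad: 0 = bottomed out (hard stop), growing counter-clockwise from above as it unscrews; 1.57 = backed off a quarter turn. Starts between 2.4 and 4.4. It turns against a steady friction of about 0.1 N m, stays where it is left, and stops dead at 0, where the fingers slip round it or the moment at the wrist rises
- housing: Blue bearing housing of a small weld positioner, bolted to the table: a 140 x 140 mm foot 12 mm thick, and on it a cone that narrows to a flat round collar 76 mm in diameter whose top is 78 mm above the work surface, just under the cap. Fixed. Origin: centre of the underside of the foot, straight below the cap's axis
- home_mark (a point): Yellow line on the housing's collar, 33 mm from the cap's axis, 78 mm above the work surface (a second yellow line lies below it on the foot): the cap's orange stripe points to it when the cap is bottomed out
- quarter_mark (a point): White line on the collar, 33 mm from the cap's axis, a quarter turn counter-clockwise (from above) from the yellow one (a second white line lies below it on the foot): the orange stripe points to it when the cap is backed off a quarter turn from the bottom
- hammer: Bystander: loose hammer 240 mm long lying on the table beside the housing, its middle about 0.18 to 0.22 m from the cap's axis. Origin: on the underside of the handle
- tin: Bystander: loose upright tin, red below and whitish above, 60 mm in diameter, 90 mm high, 0.15 to 0.2 m from the cap's axis. Origin: centre of its underside
- coupling: Bystander: loose dark steel pipe coupling standing on end, 60 mm outside diameter, 40 mm high, 0.13 to 0.19 m from the cap's axis. Origin: centre of its underside
There are look-alikes about, which are no part of the job. Of the things like the housing, leave any that is brown; of the rest the smaller one is meant.

How it is judged (in metres and radians):
On the way:
1. the cap is screwed down until it bottoms out (value of joint cap_turn below 0.08 rad), for 0.2 s.
At the end, for the whole second after the job is handed in: After being bottomed out (within 0.08 rad of the stop for 0.2 s), the cap stands backed off a quarter turn (90 degrees within 15), still (under 0.1 rad/s), gripped between the fingers: mid-grip within 15 mm of its axis and 55 mm of its underside's centre, finger contact over 2 N (value of joint cap_turn between 1.31 and 1.83 rad and contact force between the fingers and cap above 2 N and distance between the grasp point and cap below 0.055 m and horizontal distance between the grasp point and cap below 0.015 m and not (velocity of joint cap_turn above 0.1 rad/s or velocity of joint cap_turn below -0.1 rad/s)); the arm keeps its last pose, push and grip.
It fails at once if a bystander (hammer, tin or coupling) is moved by more than 20 mm (distance of any of hammer, tin, coupling from where it was at the start of the episode above 0.02 m).
It also fails if it takes over 54 s, if anything falls off the work surface, if the arm or the gripper's body presses on something with over 40 N, if the wrist force passes 120 N, or if a joint passes its speed limit or range.

### The arm

A 6-joint arm with a two-finger parallel gripper is mounted at the origin on the work surface. World frame = base frame: x ahead of the robot, y to its left, z up, the work surface at z = 0. Lengths are in m, angles in degrees, forces in N, time in s.
With the tool pointing down it reaches from about 0.35 to 0.875 m from the base axis. Payload 4.2 kg.
Tool frame: the origin (TCP) lies where the fingers leave the gripper's body, on its centre line; the fingertips stand 70 mm ahead of it and the grasp point (between the pads) lies 51 mm ahead of it; z points along the fingers, y is the direction in which the jaws open and shut (so a half turn about z gives the same grasp; the last joint's range is limited). The gripper opens to 87 mm and grips with 3 to 60 N. Pads are 19 mm wide; open, the fingers measure 117 mm over their backs; the gripper's body (75 mm by 190 mm) begins 51 mm behind the grasp point.
Start: joints at [-53.308, 22.042, 0.453, 0, -68.411, -14.817], TCP at [0.233, -0.58, 0.292] pointing down, gripper open.
Joint ranges: [-179.83, 179.83], [-69.29, 118.12], [-61.27, 80.66], [-181.25, 117.63], [-171.15, -9.14], [-177.46, 177.46]. Speed limits (degrees/s): [159.86, 159.86, 180, 180, 180, 180].

### API

Orientations are given as a 3x3 rotation matrix whose columns are the frame's x, y, z axes.
In Python, from station import sense, cams, job gives the robot as it stands. The module is installed in compiled form; this text tells all that it offers.
- The arm moves only by the shell command python3 -m handwheel 'ROWS'. ROWS is JSON, a list of rows, each a list of 5 numbers: the shift along the tool's x, y, z in cm, then the turn about the tool's z in degrees, then the opening, from 0 (shut) to 1 (fully open). A call has 1 to 10 rows; each row shifts and turns the commanded pose from where the row before left it, along the tool's axes as they then stand; what a row does not reach is not made up. A row lasts 1/8 s, in which the tool goes at most 62.5 mm and 10.7 degrees, less where a joint would pass 70% of its speed; a pose out of reach is approached as far as the arm can. A call with a gripper value outside its range is refused whole. The fingers move at their own pace and stop on an object; the grip force is fixed at half the most. Time passes only in rows, so rows that do not move let the fingers close. It gives the time, the measured TCP pose, the force and the opening at its end, in the units of the state.
- sense(): the state, without advancing time (a new reading comes with each control period).
- cams.capture(name): name is "side" or "top" or "wrist"; returns the picture (384x512x3 uint8, red, green, blue); there is no depth.
- cams.camera_params(name): a dict with "fx", "fy", "cx", "cy" (pixels), "origin" and "rotation" of the camera in the world. Camera axes: x right, y down, z forward; pixel columns grow to the right and rows downward; lengths in m; the calibration is good to about 2 mm. A picture is of the moment at which its call begins: read the wrist's pose just before it. camera_params takes no time and is no camera call; for the wrist camera it gives the pose at the moment of the call.
- job.finish_job(): hands the job in, once; it reports no verdict.
The state is a dict: "time_s": time; "joints": joint angles; "joint_velocities": joint speeds; "effort": joint torques, N m; "tcp_pos": TCP position; "ee_rot": TCP orientation; "wrist_force": force on the tool from outside, world axes, zero at the start; "moment": the same for the moment, N m; "gripper_width": opening from 0.0 (shut) to 1.0 (fully open).
Only numpy, scipy, OpenCV 4.12 (cv2) and the standard library are available. Lean on these libraries where they do the work, as an engineer would, in place of code of your own. Each camera call takes 0.05 s, during which the arm holds its last target. There are 200 camera calls.

## Working session

There is one attempt and no reset: what is moved stays moved. The work goes in short steps, Python scripts to look and compute and a shell command to move; the robot and the scene stay as the last step left them, time stands still between calls to the robot, and variables do not carry over. Pictures are saved under pics/ and viewed, about 8 in all and at most 12, crops included, and the job is handed in when it is done.

```bash
mkdir -p pics; python3 - <<'E'
from station import sense,cams
import cv2,numpy as np
s=sense();print(s)
for n in ("top","side"):
    im=cams.capture(n);np.save(f"pics/{n}.npy",im);cv2.imwrite(f"pics/{n}0.png",im[:,:,::-1]);print(n,cams.camera_params(n))
E
```

```text
{'time_s': 0.0, 'joints': array([-5.33093852e+01,  2.20901339e+01,  3.77964194e-01, -2.99374065e-02,
       -6.84107254e+01, -1.48151823e+01]), 'joint_velocities': array([ 0.03021202, -0.06682535, -0.08092895, -0.00998642, -0.00199269,
       -0.02647788]), 'effort': array([-3.40986926e-04, -3.90665209e+01,  1.87402242e+01,  4.22004998e+00,
        1.09232770e-02, -1.92311063e-04]), 'tcp_pos': array([ 0.23270483, -0.57956214,  0.29115119]), 'ee_rot': array([[-9.28067874e-01, -3.72410022e-01, -8.91960393e-04],
       [-3.72411082e-01,  9.28065701e-01,  2.01021245e-03],
       [ 7.91745848e-05,  2.19778953e-03, -9.99997582e-01]]), 'wrist_force': array([-0.62688357, -0.67950059,  0.3117962 ]), 'moment': array([-0.0037488 , -0.02751851,  0.05314219]), 'gripper_width': 0.998960267710626}
top {'fx': 465.7363140911019, 'fy': 465.7363140911019, 'cx': 253.6707822092126, 'cy': 193.49792188643366, 'origin': array([0.43319103, 0.07809626, 1.01964781]), 'rotation': array([[ 0.0084451 , -0.99262301,  0.12094728],
       [-0.99987614, -0.00998881, -0.01216286],
       [ 0.01328125, -0.12082958, -0.99258442]])}
side {'fx': 383.3637769811662, 'fy': 383.3637769811662, 'cx': 262.75933913409887, 'cy': 192.78684634320268, 'origin': array([ 0.31787877, -0.61251085,  0.49945314]), 'rotation': array([[ 0.92924027, -0.20459441,  0.30765834],
       [-0.36871882, -0.46022213,  0.80761502],
       [-0.02364234, -0.86390782, -0.50309475]])}
```

View pics/top0.png

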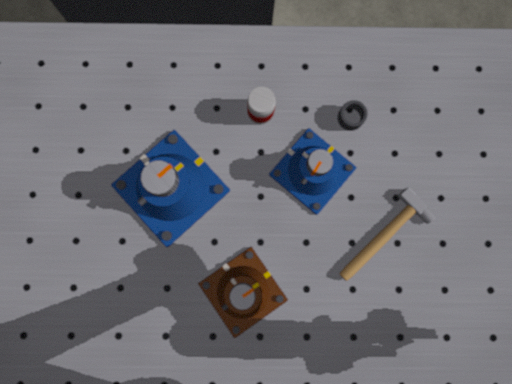

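View pics/side0.png

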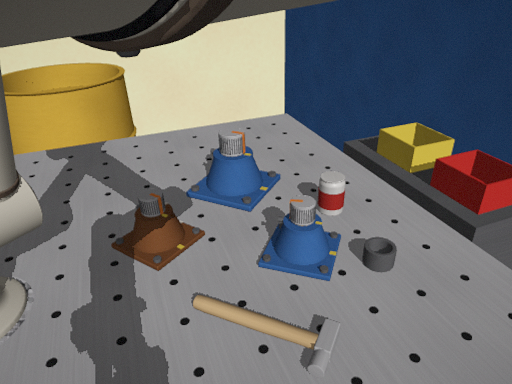

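The top view offers three look-alikes: a large blue housing at (170,188), a brown one at (243,292) and a small blue one at (313,171). The small blue one is meant, with its cap top near (320,161). Next I crop it closely and measure.

```bash
cat > h.py <<'E'
import cv2,numpy as np
from station import sense,cams
def ray(p,uv,z):
    d=p["rotation"]@np.array([(uv[0]-p["cx"])/p["fx"],(uv[1]-p["cy"])/p["fy"],1.])
    o=p["origin"];return o+d*(z-o[2])/d[2]
def proj(p,X):
    c=p["rotation"].T@(np.array(X)-p["origin"]);return np.array([p["fx"]*c[0]/c[2]+p["cx"],p["fy"]*c[1]/c[2]+p["cy"]])
E
python3 - <<'E'
from h import *
im=np.load("pics/top.npy");p=cams.camera_params("top")
hsv=cv2.cvtColor(im,cv2.COLOR_RGB2HSV);H,S,V=cv2.split(hsv)
roi=np.zeros(H.shape,np.uint8);roi[120:220,262:362]=1
b=((H>95)&(H<130)&(S>120)&(roi>0)).astype(np.uint8)
c=max(cv2.findContours(b,0,2)[0],key=cv2.contourArea)
r=cv2.minAreaRect(c);bx=cv2.boxPoints(r);print("foot corners",bx.tolist())
P=np.array([ray(p,q,.012) for q in bx]);print(P.round(4),P.mean(0),np.linalg.norm(P-np.roll(P,1,0),axis=1))
def blobs(name,m):
    n,l,st,ce=cv2.connectedComponentsWithStats((m&(roi>0)).astype(np.uint8))
    for i in range(1,n):
        if st[i,4]>4: print(name,ce[i].round(1),st[i], ray(p,ce[i],.122)[:2].round(4),ray(p,ce[i],.078)[:2].round(4),ray(p,ce[i],.012)[:2].round(4))
blobs("yellow",(H>22)&(H<34)&(S>120)&(V>100))
blobs("orange",(H>4)&(H<20)&(S>120)&(V>100))
inside=cv2.fillPoly(np.zeros_like(roi),[bx.astype(int)],1)
blobs("grey",(S<60)&(V>110)&(inside>0))
cr=cv2.resize(im[115:225,255:365],None,fx=5,fy=5,interpolation=cv2.INTER_CUBIC)
cv2.imwrite("pics/crop1.png",cr[:,:,::-1])
E
```

```text
foot corners [[268.2294921875, 174.52459716796875], [307.7376708984375, 127.11474609375], [355.8360595703125, 167.19671630859375], [316.327880859375, 214.6065673828125]]
[[ 0.5982  0.0342  0.012 ]
 [ 0.7058 -0.0531  0.012 ]
 [ 0.6166 -0.1587  0.012 ]
 [ 0.5112 -0.0707  0.012 ]] [ 0.60791426 -0.06207702  0.012     ] [0.13630117 0.13854944 0.13818248 0.13726986]
yellow [330.2 149.1] [328 146   6   7  24] [ 0.6322 -0.0829] [ 0.6419 -0.0908] [ 0.6566 -0.1027]
orange [316.6 167. ] [313 161   8  12  39] [ 0.5961 -0.0557] [ 0.6041 -0.0622] [ 0.6161 -0.0721]
grey [289.5 150.2] [289 149   2   4   6] [ 0.6291 -0.0026] [ 0.6387 -0.0066] [ 0.6531 -0.0125]
grey [320.9 160.2] [309 149  26  24 401] [ 0.6097 -0.0644] [ 0.6184 -0.0714] [ 0.6314 -0.0818]
```

View pics/crop1.png

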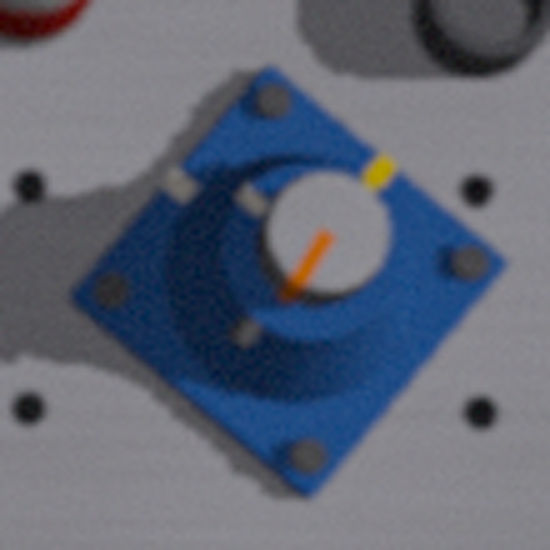

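The crop shows the small blue housing:
- Cap centre is at crop (328,233), which gives world (0.608,-0.063). This agrees with the foot centre (0.608,-0.062), and the foot side measures 0.138 m.
- The yellow foot mark is at crop (378,172), bearing about -40°. The white one is at crop (180,185), about +48°, so it lies counter-clockwise as stated.
- The orange stripe bears about 146°, so cap_turn is about 3.25 rad, inside the stated range.

I approach high, then pre-wind the wrist counter-clockwise.

```bash
python3 -m handwheel '[[-4.5,2.8,0,0,1],[-4.5,2.8,0,0,1],[-4.5,2.8,0,0,1],[-4.5,2.8,0,0,1],[-4.5,2.8,0,0,1],[-4.5,2.8,0,0,1],[-4.5,2.8,0,0,1],[-4.5,2.8,0,0,1],[-4.5,2.8,0,0,1],[-4.5,2.8,0,0,1]]'
python3 -m handwheel '[[-4.5,2.9,0,0,1],[-4.5,3.1,0,0,1],[0,0,0,-10,1],[0,0,0,-10,1],[0,0,0,-10,1],[0,0,0,-10,1],[0,0,0,-10,1],[0,0,0,-10,1],[0,0,0,-10,1],[0,0,0,-10,1]]'
python3 -c "
from h import *
s=sense();print(s['joints'].round(1),s['tcp_pos'],s['ee_rot'].round(3),s['time_s'])"
```

```text
time_s: 1.35
tcp_pos: [0.5468, -0.1508, 0.2919]
ee_rot: [[-0.928, -0.373, -0.001], [-0.373, 0.928, 0.0], [0.001, 0.0, -1.0]]
wrist_force: [0.1, -0.7, 0.4]
gripper_width: 0.999
time_s: 2.6
tcp_pos: [0.6071, -0.0632, 0.2916]
ee_rot: [[0.211, -0.977, -0.001], [-0.977, -0.211, 0.0], [-0.0, 0.001, -1.0]]
wrist_force: [0.1, -0.7, 0.9]
gripper_width: 1.002
[  9.2  20.7  -1.7  -0.  -67.7   3. ] [ 0.60706434 -0.06323531  0.29160364] [[ 0.211 -0.977 -0.001]
 [-0.977 -0.211  0.   ]
 [-0.     0.001 -1.   ]] 2.6
```

```bash
python3 -m handwheel '[[0,0,0,-10,1],[0,0,0,-10,1],[0,0,0,-10,1],[0,0,0,-10,1],[0,0,0,-10,1],[0,0,0,-10,1],[0,0,0,-10,1],[0,0,0,-10,1]]' >/dev/null
python3 -m handwheel '[[0,0,0,-10,1],[0,0,0,-10,1],[0,0,0,-10,1],[0,0,0,-10,1],[0,0,0,-10,1],[0,0,0,0,1]]'
python3 - <<'E'
from h import *
s=sense();print(s['joints'].round(1),s['tcp_pos'])
p=cams.camera_params("wrist");im=cams.capture("wrist");np.save("pics/w.npy",im);print(p)
print("cap top pred",proj(p,[.6075,-.0628,.1216]))
cv2.imwrite("pics/w1.png",im[:,:,::-1])
E
```

```text
time_s: 4.35
tcp_pos: [0.6071, -0.0632, 0.2917]
ee_rot: [[0.619, 0.785, -0.001], [0.785, -0.619, 0.0], [-0.001, -0.001, -1.0]]
wrist_force: [1.3, 0.6, -0.2]
gripper_width: 0.999
[  9.2  20.7  -1.7  -0.  -67.7 132.5] [ 0.60710182 -0.06323922  0.29173122]
{'fx': 320.97197399784307, 'fy': 320.97197399784307, 'cx': 248.3539217404814, 'cy': 191.74726413285612, 'origin': array([ 0.64884555, -0.0104397 ,  0.38531207]), 'rotation': array([[ 7.85900782e-01, -5.98707119e-01, -1.54627768e-01],
       [-6.18352435e-01, -7.60739344e-01, -1.97271176e-01],
       [ 4.76231042e-04,  2.50650028e-01, -9.68077650e-01]])}
cap top pred [248.06840945 189.96194028]
```

View pics/w1.png

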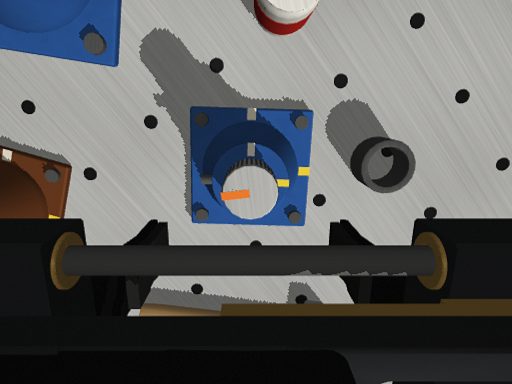

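The wrist view shows the cap top at (250,192), within 2 px of the prediction. The stripe runs from the centre to (222,196), and the yellow collar mark is at (283,183). I refine these values numerically.

```bash
python3 - <<'E'
from h import *
im=np.load("pics/w.npy");p=cams.camera_params("wrist")
H,S,V=cv2.split(cv2.cvtColor(im,cv2.COLOR_RGB2HSV))
roi=np.zeros(H.shape,bool);roi[100:222,185:318]=1
g=(S<60)&(V>130)&roi; g[:162]=0; g[:,:218]=0; g[:,279:]=0
o=(H>4)&(H<20)&(S>120)&(V>100)&roi
u=cv2.morphologyEx((g|o).astype(np.uint8),cv2.MORPH_OPEN,np.ones((5,5)))
c=max(cv2.findContours(u,0,1)[0],key=cv2.contourArea)
e=cv2.fitEllipse(cv2.convexHull(c));C=ray(p,e[0],.1216);print("cap",e,C)
q=np.argwhere(o)[:,::-1];Q=np.array([ray(p,x,.1216) for x in q]).mean(0);d=Q-C
a=np.degrees(np.arctan2(d[1],d[0]));print("stripe",a,np.linalg.norm(d))
n,l,st,ce=cv2.connectedComponentsWithStats(((H>22)&(H<34)&(S>120)&(V>100)&roi).astype(np.uint8))
for i in range(1,n):
  if st[i,4]>10:
    for z in(.078,.012):
      d=ray(p,ce[i],z)-C;t=np.degrees(np.arctan2(d[1],d[0]));print("yellow",ce[i],z,np.hypot(*d[:2]),t,"turn",(a-t)%360)
s=sense();dd=C-s['tcp_pos'];print("tool shift cm",(s['ee_rot'].T@np.append(dd[:2],0)*100).round(2))
E
```

```text
cap ((249.5618133544922, 192.16717529296875), (52.8809700012207, 56.2222785949707), 85.26338958740234) [ 0.60737807 -0.06513338  0.1216    ]
stripe 151.42782408491297 0.012687386810177698
yellow [303.71111111 170.6       ] 0.078 0.05385711272650698 -27.19521778294552 turn 178.6230418678585
yellow [303.71111111 170.6       ] 0.012 0.06450071306618291 -40.19779004095017 turn 191.62561412586314
yellow [282.85714286 182.62337662] 0.078 0.03293333301559967 -41.146074959347075 turn 192.57389904426003
yellow [282.85714286 182.62337662] 0.012 0.04356245792101202 -60.87377489554597 turn 212.30159898045895
tool shift cm [-0.13  0.13 -0.  ]
```

Turn to stop is about 192°, and the wrist has room (132° to -60°). I descend to TCP z≈0.157 and close.

```bash
python3 -m handwheel '[[-0.1,0.1,2.5,0,1],[0,0,3,0,1],[0,0,3,0,1],[0,0,3,0,1],[0,0,2,0,1],[0,0,0,0,1],[0,0,0,0,0],[0,0,0,0,0],[0,0,0,0,0],[0,0,0,0,0]]'
python3 -m handwheel '[[0,0,0,0,0],[0,0,0,0,0]]'; python3 -c "
from h import *
s=sense();print(s['moment'])"
```

```text
time_s: 5.65
tcp_pos: [0.6076, -0.0646, 0.1577]
ee_rot: [[0.617, 0.787, 0.001], [0.787, -0.617, 0.0], [0.001, 0.001, -1.0]]
wrist_force: [0.7, -0.0, 0.5]
gripper_width: 0.628
time_s: 5.9
tcp_pos: [0.6075, -0.0646, 0.1575]
ee_rot: [[0.617, 0.787, 0.0], [0.787, -0.617, 0.0], [0.0, 0.0, -1.0]]
wrist_force: [0.2, 0.1, 2.1]
gripper_width: 0.542
[ 0.0398672   0.31968036 -0.02768003]
```

```bash
python3 -m handwheel '[[0,0,0.017,10,0],[0,0,0.017,10,0],[0,0,0.017,10,0],[0,0,0.017,10,0],[0,0,0.017,10,0],[0,0,0.017,10,0],[0,0,0.017,10,0],[0,0,0.017,10,0]]'; python3 -c "
from h import *
s=sense();print(s['moment'],s['joints'].round(1))"
python3 -m handwheel '[[0,0,0.017,10,0],[0,0,0.017,10,0],[0,0,0.017,10,0],[0,0,0.017,10,0],[0,0,0.017,10,0],[0,0,0.017,10,0],[0,0,0.017,10,0],[0,0,0.017,10,0],[0,0,0.017,10,0]]'; python3 -c "
from h import *
s=sense();print(s['moment'],s['joints'].round(1))"
```

```text
time_s: 6.9
tcp_pos: [0.6075, -0.0645, 0.1561]
ee_rot: [[0.88, -0.476, -0.0], [-0.476, -0.88, -0.0], [-0.0, 0.0, -1.0]]
wrist_force: [-0.8, 1.1, 1.4]
gripper_width: 0.543
[0.16575936 0.39278869 0.15808507] [  9.1  27.8 -11.6   0.  -50.7  52.5]
time_s: 8.02
tcp_pos: [0.6075, -0.0645, 0.1546]
ee_rot: [[-0.476, -0.88, 0.0], [-0.88, 0.476, 0.0], [-0.0, -0.0, -1.0]]
wrist_force: [-0.6, 0.5, 1.5]
gripper_width: 0.546
[0.29994295 0.28812118 0.11005301] [  9.1  27.9 -11.6  -0.  -50.5 -37.5]
```

```bash
q='from h import *
s=sense();print("MOM",s["moment"].round(3),s["joints"][5].round(2))'
python3 -m handwheel '[[0,0,0.017,10,0],[0,0,0.009,5,0],[0,0,0,0,0]]'; python3 -c "$q"
python3 -m handwheel '[[0,0,0.006,4,0],[0,0,0,0,0]]'|grep force; python3 -c "$q"
python3 -m handwheel '[[0,0,0.006,4,0],[0,0,0,0,0]]'|grep force; python3 -c "$q"
python3 -m handwheel '[[0,0,0.0,4,0],[0,0,0,0,0]]'|grep force; python3 -c "$q"
```

```text
time_s: 8.4
tcp_pos: [0.6075, -0.0645, 0.1544]
ee_rot: [[-0.683, -0.73, 0.0], [-0.73, 0.683, 0.0], [-0.0, -0.0, -1.0]]
wrist_force: [-1.0, 0.9, 2.4]
gripper_width: 0.546
MOM [ 0.347  0.317 -0.061] -52.17
wrist_force: [-1.7, 1.3, 2.9]
MOM [ 0.468  0.437 -0.045] -56.1
wrist_force: [-3.5, 0.1, 3.4]
MOM [0.123 0.784 0.838] -59.97
wrist_force: [-3.0, 0.4, 5.4]
MOM [0.206 0.903 0.712] -64.03
```

The moment jumps from about 0.1 to 0.8 N m at 192°, exactly the predicted turn. I push a little more and hold to confirm the stop.

```bash
q='from h import *
s=sense();print("MOM",s["moment"].round(3),s["joints"][5].round(2))'
python3 -m handwheel '[[0,0,0.0,6,0],[0,0,0,0,0],[0,0,0,0,0],[0,0,0,0,0]]'; python3 -c "$q"
python3 -m handwheel '[[0,0,-0.015,-9,0],[0,0,-0.015,-9,0],[0,0,-0.015,-9,0],[0,0,-0.015,-9,0],[0,0,-0.015,-9,0]]'|grep force;python3 -c "$q"
python3 -m handwheel '[[0,0,-0.015,-9,0],[0,0,-0.015,-9,0],[0,0,-0.015,-9,0],[0,0,-0.015,-9,0],[0,0,-0.015,-9,0],[0,0,0,0,0],[0,0,0,0,0]]';python3 -c "$q"
python3 - <<'E'
from h import *
a=cams.capture("side");b=cams.capture("wrist")
p=cams.camera_params("side");u,v=proj(p,[.607,-.064,.1]).astype(int)
c1=cv2.resize(a[v-60:v+60,u-60:u+60],(400,400),interpolation=cv2.INTER_CUBIC)
c2=cv2.resize(b[80:280,148:348],(400,400),interpolation=cv2.INTER_CUBIC)
cv2.imwrite("pics/e1.png",np.hstack([c1,c2])[:,:,::-1])
E
```

```text
time_s: 9.65
tcp_pos: [0.6079, -0.0643, 0.1544]
ee_rot: [[-0.874, -0.486, 0.001], [-0.486, 0.874, 0.0], [-0.001, -0.0, -1.0]]
wrist_force: [-2.5, 2.8, 4.7]
gripper_width: 0.546
MOM [0.801 0.577 0.759] -70.04
wrist_force: [-1.8, 2.7, 6.5]
MOM [ 1.097  0.86  -0.115] -24.93
time_s: 11.15
tcp_pos: [0.6073, -0.0643, 0.1558]
ee_rot: [[0.483, -0.876, -0.0], [-0.876, -0.483, 0.001], [-0.001, -0.0, -1.0]]
wrist_force: [-3.5, 3.8, 6.2]
gripper_width: 0.546
MOM [0.975 1.08  0.084] 19.82
```

View pics/e1.png

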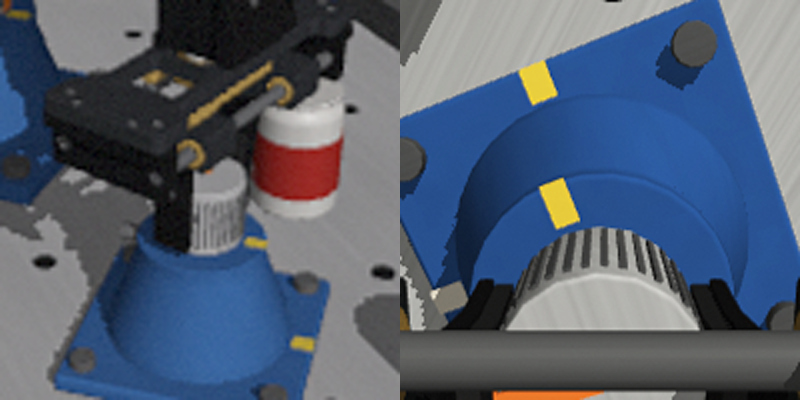

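The grip holds and nothing has been disturbed (tin in place). Part of the stripe shows under the bar at about wrist pixel (200,277), so I measure its bearing.

```bash
python3 - <<'E'
from h import *
p=cams.camera_params("wrist");b=cams.capture("wrist")
H,S,V=cv2.split(cv2.cvtColor(b,cv2.COLOR_RGB2HSV))
C=np.array([.6074,-.0645]);z=.0785+.0015+.04
print("centre px",proj(p,[*C,z]))
for n,m,z in(("orange",(H>4)&(H<20)&(S>150)&(V>100),z),("yellow",(H>22)&(H<34)&(S>120)&(V>100),.078)):
  k,l,st,ce=cv2.connectedComponentsWithStats(m.astype(np.uint8))
  for i in range(1,k):
    if st[i,4]>20:
      P=ray(p,ce[i],z)[:2]-C;
      if np.hypot(*P)<.1: print(n,st[i],ce[i].round(1),"r",np.hypot(*P).round(4),"deg",np.degrees(np.arctan2(P[1],P[0])).round(1))
for deg in(40,45,49,54,58): print(deg,[proj(p,[C[0]+r*np.cos(np.radians(deg)),C[1]+r*np.sin(np.radians(deg)),z if z>.1 else .12]).round() for r in(.005,.02)])
cv2.imwrite("pics/e2.png",cv2.resize(b[180:330,150:350],(800,600),interpolation=cv2.INTER_CUBIC)[:,:,::-1])
E
```

```text
centre px [246.78162399 267.80125591]
orange [133 232  19  56 306] [141.3 262.4] r 0.0467 deg 25.7
orange [353 232   7  11  22] [355.8 235.5] r 0.0495 deg -133.0
orange [194 275  56  17 488] [214.9 280.1] r 0.0155 deg 52.0
orange [359 299  47  10  72] [378.1 300.4] r 0.062 deg -166.3
orange [407 299  22   5  35] [415.3 300. ] r 0.0784 deg -162.9
orange [446 299  29   4  37] [460.1 299.5] r 0.0984 deg -160.3
orange [378 302  21  14  65] [387.6 307.8] r 0.0677 deg -168.4
orange [144 304  11   9  32] [149.5 307.7] r 0.049 deg 53.2
orange [156 304  16  12  45] [161.2 308.4] r 0.0444 deg 56.5
orange [166 304  22  12  82] [177.4 309.5] r 0.0383 deg 62.4
orange [188 304  10  12  32] [193.1 309.5] r 0.0325 deg 69.4
orange [199 304  23  12  66] [211.2 308.7] r 0.0264 deg 80.5
orange [232 305  10  11  23] [237.4 308.7] r 0.0212 deg 107.1
orange [243 304   8  11  31] [246.3 308.1] r 0.0203 deg 118.3
orange [251 304  11   9  27] [255.  307.4] r 0.0203 deg 129.6
orange [280 306   6   7  21] [282.5 309. ] r 0.0265 deg 157.1
orange [321 306  10  10  31] [325.4 310.4] r 0.0421 deg 178.2
orange [330 306   9  10  31] [334.6 310.1] r 0.0457 deg -179.0
orange [348 307  10   9  26] [352.2 311.2] r 0.0532 deg -175.4
yellow [207 110  20  22 258] [216.5 120.8] r 0.0642 deg -46.7
yellow [218 169  20  25 299] [227.3 181.3] r 0.0318 deg -41.1
40 [array([236., 270.]), array([203., 276.])]
45 [array([236., 271.]), array([204., 279.])]
49 [array([236., 271.]), array([205., 282.])]
54 [array([237., 272.]), array([207., 285.])]
58 [array([237., 273.]), array([208., 287.])]
```

View pics/e2.png

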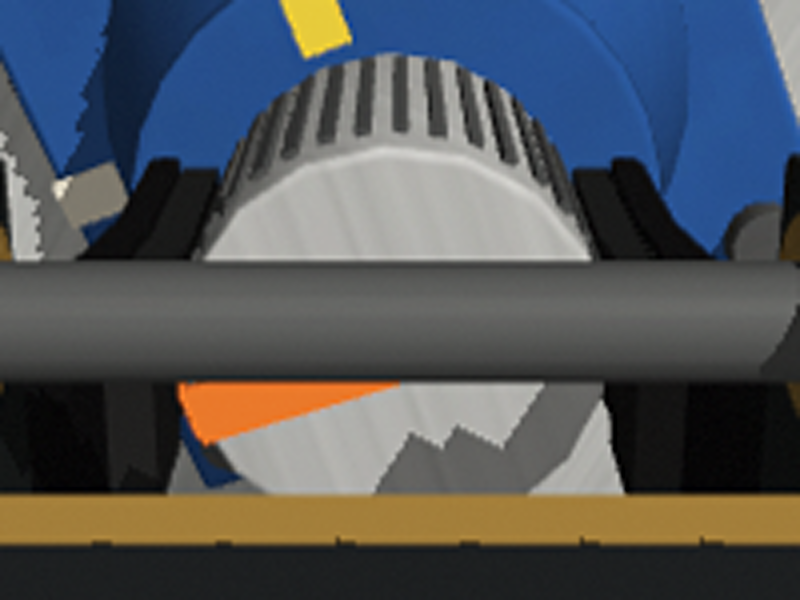

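The lower stripe edge has slope 0.32 in the image, which gives a bearing of about 47–48°. The yellow mark is at -41°, so the cap is backed off about 89°. The grip is holding and the arm is still, so I hand in.

```bash
python3 -c "
from station import sense,job
s=sense();print(s['time_s'],s['gripper_width'],s['joint_velocities'].round(2),s['tcp_pos']);print(job.finish_job())"
```

```text
11.3 0.5434185869545319 [ 0.09  0.19 -0.02 -0.07 -0.06  0.  ] [ 0.60730205 -0.06425846  0.15581988]
the job is handed in; nothing more can be done
None
```

I screwed the cap on the smaller blue housing down to its stop, backed it off a quarter turn, and handed the job in at 11.3 s with the fingers still gripping it.

- **Bottoming:** the cap stopped after about 192° clockwise, as the pictures had predicted. The wrist moment rose from about 0.1 to 0.8 N m there, and I held it against the stop for over 0.3 s while the fingers slipped slightly.
- **Back-off:** I turned it 90° counter-clockwise. In the last wrist picture the stripe edge bears about 47–48° and the yellow mark about -41°, so the cap is backed off about 89°. The bar hid part of the stripe; the centre of the visible part gave 52°, or about 93°. Both are well inside the 15° allowed.
- **Grip:** the opening was 0.54 (about 47 mm on the 48 mm cap), with the grasp point within about 1 mm of the axis and about 25 mm above the cap's underside. I took contact force from the stalled fingers and did not measure it directly.
- **Bystanders:** I touched none of them. The last side crop showed the tin standing; I did not picture the hammer or coupling again at the end.

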